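Put a cuvette away in the tilt-out bin

ROBOT

A 6-joint arm with a two-finger parallel gripper is mounted at the origin on the work surface. World frame = base frame: x ahead of the robot, y to its left, z up, the work surface at z = 0. Lengths are in m, angles in rad, forces in N, time in s.
With the tool pointing down it reaches from about 0.35 to 1 m from the base axis. Payload 7.1 kg.
Tool frame: the origin (TCP) lies between the finger pads; the fingertips stand 22 mm ahead of it and the grasp point (between the pads) lies 3 mm ahead of it; x points along the fingers, y is the direction in which the jaws open and shut, and the axes are right-handed (so a half turn about x gives the same grasp; the last joint's range is limited). The gripper opens to 85 mm and grips with 20 to 120 N. Pads are 22 mm wide; open, the fingers measure 114 mm over their backs; the gripper's body (76 mm by 85 mm) begins 54 mm behind the grasp point. The pads swing forward as they close: fully open they stand 13 mm farther back than shut.
Start: joints at [-1.129, 0.423, 1.63, -0, 1.089, -0.019], TCP at [0.278, -0.56, 0.228] pointing down, gripper open.
Joint ranges: [-3, 3], [-0.9, 2.11], [0.09, 2.58], [-1.31, 4.45], [0.11, 2.69], [-2.54, 2.54]. Speed limits (rad/s): [2.39, 2.39, 3.01, 3.14, 3.14, 3.14].

INTERFACE

Orientations are given as a rotation vector (axis times angle).
In Python, from rig import manip gives the robot as it stands. The module is installed in compiled form; this text tells all that it offers. Calls block until the motion is done:
- manip.move_to(position, orientation): joint-space move of the TCP to a pose.
- manip.servo_line(position, orientation=None, rate=0.15): straight line of the TCP; orientation=None keeps the orientation; rate is the mean speed in m/s.
- manip.set_joints(angles): joint-space move.
- manip.command_gripper(opening, f_grip=None): finger opening in m; f_grip is the grip in N (None keeps the last); returns when the fingers have stopped.
- manip.hold(seconds).
- manip.solve_ik(position, orientation): joint angles nearest the present ones, or None.
- manip.camera(name): name is "scene" or "top"; returns a dict with "image" (480x640x3 uint8, red, green, blue), "fx", "fy", "cx", "cy" (pixels), "cam_to_world" (4x4, takes a point from camera to world coordinates). Camera axes: x right, y down, z forward; pixel columns grow to the right and rows downward; lengths in m; the calibration is good to about 2 mm. A picture is of the moment at which its call begins. There is no depth.
A pose or a line that the arm cannot do raises manip.IKError and nothing moves.
- manip.sign_off(): hands the job in, once; it reports no verdict.
Readings, each from a call of its own:
- manip.get_time(): time.
- manip.get_joint_positions(): joint angles.
- manip.get_joint_vel(): joint speeds.
- manip.get_tau(): joint torques, N m.
- manip.get_position(): TCP position.
- manip.get_ee_rot(): TCP orientation.
- manip.get_contact_force(): force on the tool from outside, world axes, zero at the start.
- manip.get_torque(): the same for the moment, N m.
- manip.get_width(): finger opening in m.
Only numpy, scipy, OpenCV 4.12 (cv2) and the standard library are available. Lean on these libraries where they do the work, as an engineer would, in place of code of your own. Each camera call takes 0.05 s, during which the arm holds its last target.

TASK

The amber jar stands in the way of the tilt-out bins: first stand it upright inside the shallow steel tray and let go. Then tip the wider of the two bins all the way forward by its knob, take the cuvette from the scale, lower it well inside the bin's pocket before letting go, and push the bin back until it clicks fully home. Leave the narrow bin shut, and leave the weights, bottle, beaker and power adapter where they stand.

Things in the scene. Friction and masses are not known exactly. Their poses are not given: they have to be found in the camera images.
- cabinet: white cabinet, fixed, with two grey tilt-out bins side by side: 130 deep (x), 204 wide (y), roof at z 170 to 186, bottles on it up to z 261. Origin: centre of underside. Front faces its own -x, the shut bins' faces at x -61. The roof juts to x -87: a gripper coming straight down on a knob hits it; tilted 35 to 45 degrees, its body leaning out to the front, it goes clear
- wide_bin (a joint): tilt of the wide bin (104 wide, 70 deep, 105 high), rad: 0 shut, grows as its top tips out to the front, stop at 0.75. Hinge friction 0.06 N m and its weight: left between about 0.35 rad and the stop it stays, nearer shut it drops back against the catch. A sprung catch holds it shut: about 3 N at the knob pulls it out. On closing, the catch resists from 0.13 rad (1 N at the knob, added to friction); once past 0.065 rad the bin snaps home to 0
- wide_bin_pivot (a point): point on the wide bin's level hinge axis, at the middle of its width, at the lower edge of its front face: x -61, y +41, z 30 in the cabinet. Fixed; axes as the cabinet's; the hinge axis is its y
- wide_bin_knob (a point): centre of the steel T-knob: a level barrel along the bin's width, 34 long, 20 in diameter, on a stem 10 thick. In the bin's own axes it is 32 in front of the front face and 92 above the pivot; axes turn with the bin (z up its front, -x out of it). 65 free beyond either end. With the bin at its stop the knob is 86 in front of the pivot and 46 above it, and the front face leans out over it by 0.75 rad
- wide_bin_mouth (a point): centre of the wide bin's open top, in the rim's plane; axes turn with the bin (z out of the pocket along its walls, y along its width, x to its back). In the bin's axes 35 behind the front face and 105 above the pivot. Pocket 62 (x) x 96 (y), 65 deep, walls 4; reached only with the bin tipped out, by a gripper tilted about as the bin is
- narrow_bin (a joint): tilt of the narrow bin (70 wide, knob alike, beside the wide one towards the cabinet's -y, knobs 99 apart), rad: 0 shut. Must stay shut
- jar_centre (a point): centre (half-way up) of the amber jar, round, 44 in diameter, 95 high, 120 g, loose, upright on the bench before the wide bin, in its swing: its axis stands 95 to 114 in front of the closed front face. Its z is up
- jar: the same jar; origin at the centre of its underside
- tray: shallow steel tray, fixed, 150 (x) x 110 (y), floor 4 thick, rim 4 thick and 10 high. Origin: centre of the underside, on the bench. Tray and scale may have changed places
- scale: grey pocket scale, fixed, 130 (x) x 100 (y); its steel pan's top is 18 above the bench. Origin: centre of the underside. The cuvette stands on the pan at about x 0, y +14, with a steel weight on either side of it along the scale's x, 36 away: only the scale's y direction leaves room for fingers beside it
- cuvette_centre (a point): centre (half-way up) of the clear cuvette, a loose square block 12.5 x 12.5 x 45 high, 15 g, standing on the scale's pan; x and y are square to its sides. Grip it by its upper half, across the sides that face the scale's y, so that its lower half leads into the pocket
- weight_a_centre (a point): steel calibration weight, loose, 22 in diameter, 30 high (centre), on the scale, at its -x side
- weight_b_centre (a point): steel calibration weight, loose, 20 in diameter, 26 high (centre), on the scale, at its +x side
- wash_bottle: white bottle, loose, 64 in diameter, 150 high; origin at its underside. Leave alone
- beaker: glass beaker, loose, 72 in diameter, 85 high; origin at its underside. Leave alone
- adapter: black power adapter block, loose, 100 x 50 x 32 high; origin at its underside. Leave alone
- cuvette: the same cuvette; origin at the centre of its underside
There are look-alikes about, which are no part of the job. What is shaped like the tray but red or yellow is not meant.

How it is judged:
By the outcome, as a careful person would: the job done as asked, in the order asked, and still so for the second after the job is handed in, with the robot touching nothing.
It also fails if it takes over 67 s, if anything falls off the work surface, if the arm or the gripper's body presses on something with over 40 N, if the wrist force passes 120 N, or if a joint passes its speed limit or range.

## Working session

There is one attempt and no reset: what is moved stays moved. The work goes in short steps, each a Python script; the robot and the scene stay as the last script left them, time stands still between calls to the robot, and variables do not carry over. Pictures are saved under pics/ and viewed, and the job is handed in when it is done.

```bash
mkdir -p pics; ls
python3 - <<'E'
from rig import manip
import cv2, numpy as np
np.set_printoptions(precision=4,suppress=True)
for n in ("scene","top"):
    c=manip.camera(n); cv2.imwrite(f"pics/{n}0.png",c["image"][:,:,::-1]); np.savez(f"{n}0.npz",**c)
    print(n,c["fx"],c["fy"],c["cx"],c["cy"]);print(c["cam_to_world"])
print(manip.get_time(),manip.get_ee_rot(),manip.get_position(),manip.get_width())
E
```

```text
pics
scene 483.7459471286145 483.7459471286145 320.6115842795235 247.0531970272308
[[ 0.5276  0.6132 -0.5879  1.0642]
 [ 0.8494 -0.3904  0.3551 -0.3357]
 [-0.0117 -0.6867 -0.7268  0.7858]
 [ 0.      0.      0.      1.    ]]
top 499.26622658370087 499.26622658370087 323.89910684484744 246.72047793922033
[[-0.017  -0.9977  0.0658  0.4482]
 [-0.9996  0.0183  0.0192 -0.0172]
 [-0.0204 -0.0655 -0.9976  1.0298]
 [ 0.      0.      0.      1.    ]]
0.1 [ 1.9655  0.4624 -1.9661] [ 0.2777 -0.5594  0.2272] 0.08565332385645139
```

View pics/scene0.png

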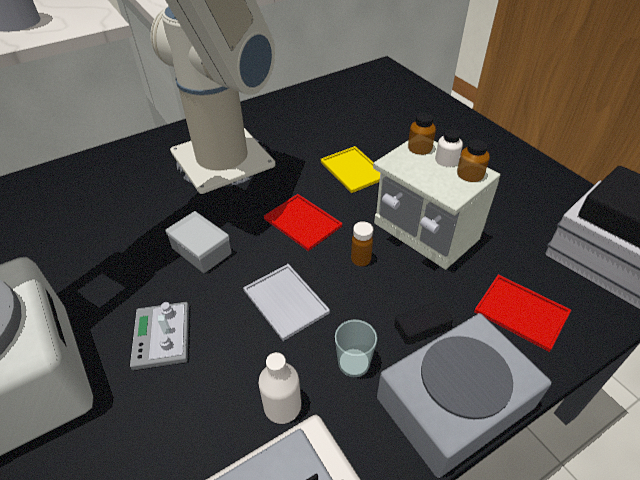

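View pics/top0.png

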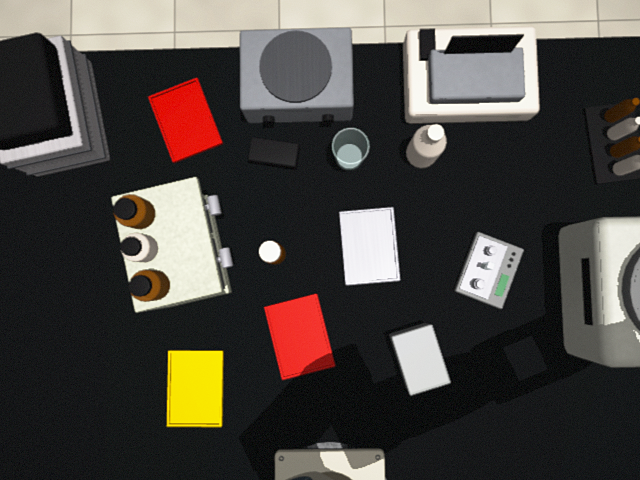

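Run:
```python
import cv2
t=cv2.imread("pics/top0.png"); s=cv2.imread("pics/scene0.png")
def crop(im,x0,y0,w,h,k,n):
    o=cv2.resize(im[y0:y0+h,x0:x0+w],None,fx=k,fy=k,interpolation=cv2.INTER_CUBIC)
    for i in range(0,w,10):
        cv2.line(o,(i*k,0),(i*k,4 if i%50 else 12),(0,255,255),1)
        if i%20==0: cv2.putText(o,str(x0+i),(i*k,22),0,.4,(0,255,255),1)
    for j in range(0,h,10):
        cv2.line(o,(0,j*k),(4,j*k),(0,255,255),1)
        if j%20==0: cv2.putText(o,str(y0+j),(6,j*k+4),0,.4,(0,255,255),1)
    cv2.imwrite(f"pics/{n}.png",o)
crop(t,100,170,200,150,4,"c_cab_top")
crop(t,330,195,200,120,4,"c_mid_top")
crop(s,120,285,100,95,6,"c_scale_sc")
crop(s,330,100,180,170,3,"c_cab_sc")
crop(t,440,220,100,100,6,"c_scale_top")
```

```text
(no output)
```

View pics/c_cab_top.png

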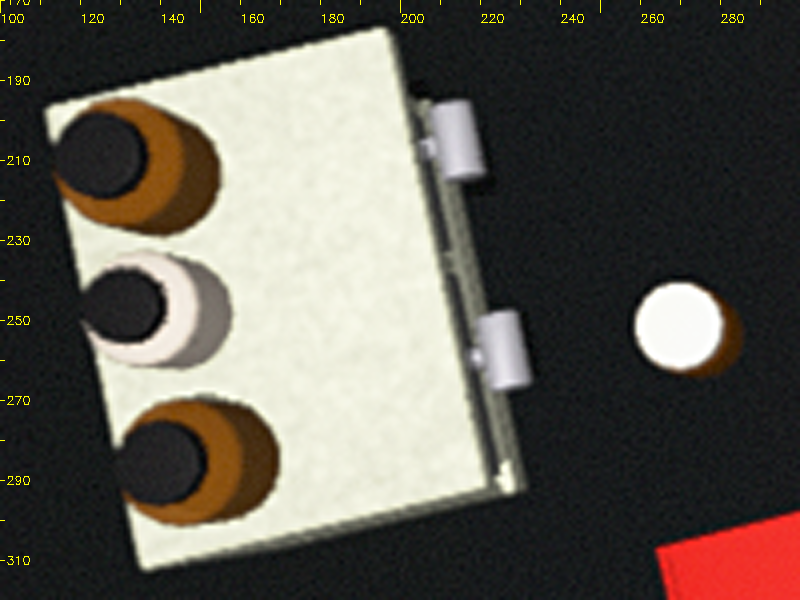

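View pics/c_scale_top.png

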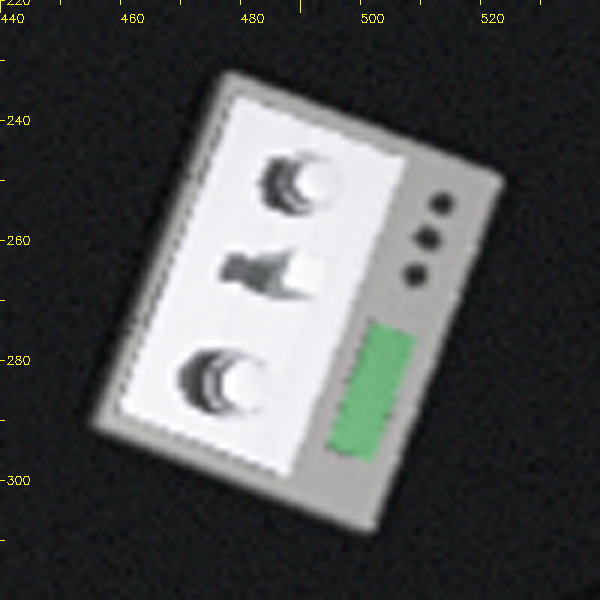

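View pics/c_scale_sc.png

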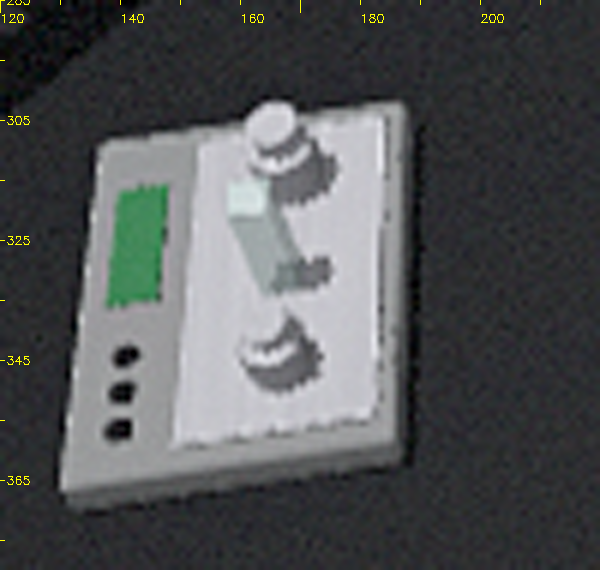

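View pics/c_cab_sc.png

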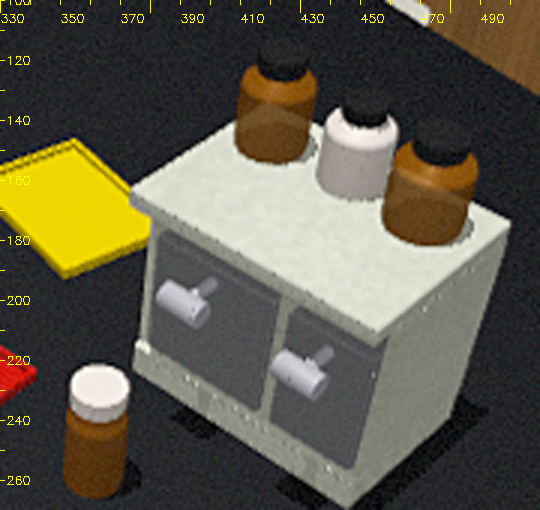

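View pics/c_mid_top.png

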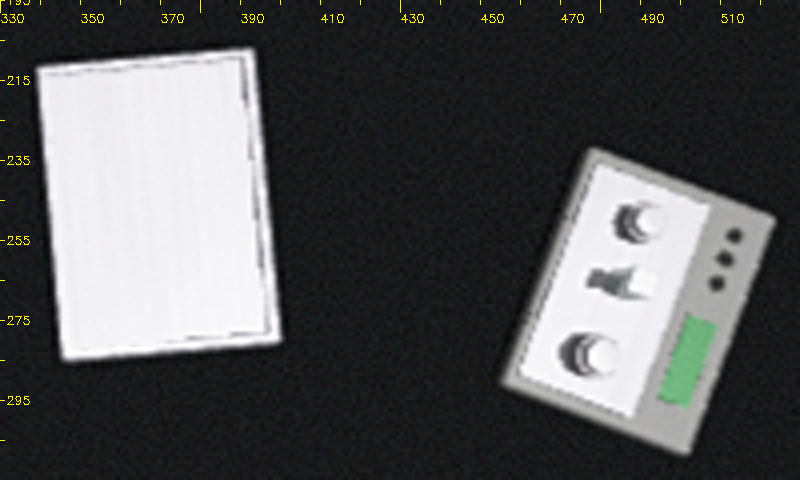

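```bash
cat > geo.py <<'E'
import numpy as np
from scipy.optimize import least_squares
C={n:dict(np.load(f"{n}0.npz")) for n in("scene","top")}
def proj(n,P):
    c=C[n];M=np.linalg.inv(c["cam_to_world"]);p=(M[:3,:3]@np.atleast_2d(P).T).T+M[:3,3]
    return np.c_[c["fx"]*p[:,0]/p[:,2]+c["cx"],c["fy"]*p[:,1]/p[:,2]+c["cy"]]
def onplane(n,uv,z):
    c=C[n];d=c["cam_to_world"][:3,:3]@np.array([(uv[0]-c["cx"])/c["fx"],(uv[1]-c["cy"])/c["fy"],1]);o=c["cam_to_world"][:3,3]
    return o+d*(z-o[2])/d[2]
def T(q,P):
    P=np.atleast_2d(P)/1000;c,s=np.cos(q[2]),np.sin(q[2])
    return np.c_[q[0]+c*P[:,0]-s*P[:,1],q[1]+s*P[:,0]+c*P[:,1],P[:,2]]
def fit(obs,q0):
    f=lambda q:np.concatenate([(proj(n,T(q,P))-uv).ravel() for n,P,uv in obs])
    r=least_squares(f,q0);return r.x,r.fun.reshape(-1,2)
E
python3 - <<'E'
from geo import *
np.set_printoptions(precision=4,suppress=True)
cab=[("top",(-87,-102,186),(197.5,177)),("top",(65,-102,186),(111.5,196.5)),("top",(65,102,186),(135,312)),("top",(-87,102,186),(222,292)),
("top",(-93,41,122),(225.7,257.2)),("top",(-93,-58,122),(214.7,205)),
("scene",(-87,102,186),(374,164)),("scene",(-87,-102,186),(455.7,210)),("scene",(65,-102,186),(500,174)),
("scene",(-93,41,122),(391,201)),("scene",(-93,-58,122),(430,224.7))]
for sel in (cab,[o for o in cab if o[0]=="top"],[o for o in cab if o[0]=="scene"]):
    q,r=fit(sel,[.5,.3,1.5]);print("cab",q);print(r.T)
tr=[("top",p,uv) for p,uv in zip([(75,55,10),(75,-55,10),(-75,-55,10),(-75,55,10)],[(339.3,211.8),(393,206.8),(400.3,280.2),(346,285)])]
q,r=fit(tr,[.45,-.1,0]);print("tray",q);print(r.T)
sc=[("top",p,uv) for p,uv in zip([(65,50,14),(65,-50,14),(-65,-50,14),(-65,50,14)],[(478.3,231.7),(523.8,250),(502,308.3),(456.2,291.7)])]
q,r=fit(sc,[.45,-.4,0]);print("scale",q);print(r.T)
print("jar",onplane("top",(270,251.5),.095),onplane("scene",(363,227.5),.095))
print("cuv",onplane("top",(491.3,265.2),.063),onplane("scene",(161.5,318),.063), T(q,(0,14,63)))
print("wa",onplane("top",(478.2,284.5),.048),"wb",onplane("top",(492.5,250.5),.044),T(q,[(-36,14,0),(36,14,0)]))
E
```

```text
cab [0.5129 0.2791 1.7841]
[[-0.8343 -0.7109 -0.2169  0.1     0.2748 -0.2802 -2.0087 -0.3716  0.3919
  -0.9144 -1.3211]
 [-1.7699 -0.9661 -0.2689 -0.8074 -0.1983 -0.2991 -2.2994 -0.5859 -1.0158
  -0.2366 -0.3499]]
cab [0.5118 0.2786 1.7809]
[[-0.3415 -0.2863 -0.1668  0.2199  0.4949  0.1082]
 [-0.9925 -0.4659  0.3391  0.0872  0.6114  0.4584]]
cab [0.5154 0.2788 1.7875]
[[-1.4064  0.6928  1.2247 -0.2153 -0.4109]
 [-1.498   0.2327 -0.4299  0.5862  0.478 ]]
tray [ 0.5157 -0.0911  0.072 ]
[[ 0.1629 -0.1404 -0.1917  0.1717]
 [ 0.1314  0.2485 -0.1938 -0.1764]]
scale [ 0.4614 -0.3324 -0.3886]
[[-0.4766  0.7421  0.4374 -0.7111]
 [-0.2006 -0.7088  1.2276 -0.343 ]]
jar [0.5027 0.1022 0.095 ] [0.5053 0.1037 0.095 ]
cuv [ 0.4705 -0.32    0.063 ] [ 0.475  -0.3195  0.063 ] [[ 0.4667 -0.3195  0.063 ]]
wa [ 0.4337 -0.2979  0.048 ] wb [ 0.4997 -0.3294  0.044 ] [[ 0.4333 -0.3058  0.    ]
 [ 0.5    -0.3331  0.    ]]
```

```bash
cat > h.py <<'E'
from geo import *
from scipy.spatial.transform import Rotation as Ro
np.set_printoptions(precision=4,suppress=True)
CAB=np.array([.513,.279,1.784]); TRAY=np.array([.5157,-.0911,.072]); SC=np.array([.4614,-.3324,-.3886])
JAR=np.array([.504,.103]); CUV=np.array([.4715,-.3198])
cx=np.array([np.cos(CAB[2]),np.sin(CAB[2]),0]); cy=np.array([-cx[1],cx[0],0]); ez=np.array([0,0,1.])
def R(a,y):
    a=a/np.linalg.norm(a); y=y-a*(a@y); y/=np.linalg.norm(y)
    return Ro.from_matrix(np.c_[a,y,np.cross(a,y)]).as_rotvec()
def down(y): return R(-ez,np.asarray(y,float))
def tdir(t): return np.sin(t)*cx-np.cos(t)*ez      # tool axis tilted t, body to the front
def tilt(t,s=1): return R(tdir(t),s*cy)
def cabp(x,y,z): return T(CAB,(x,y,z))[0]
def binp(th,x,z,y=0):  # bin axes (mm, from pivot) -> world
    c,s=np.cos(th),np.sin(th)
    return cabp(-61+x*c-z*s,41+y,30+z*c+x*s)
def knob(th): return binp(th,-32,92)
def tcp(g,a): return g-.003*a   # grasp point -> TCP
sy=np.array([-np.sin(SC[2]),np.cos(SC[2]),0])
E
python3 - <<'E'
from h import *
from rig import manip
print(Ro.from_rotvec(manip.get_ee_rot()).as_matrix())
for s in (1,-1):
  print(s)
  for n,p,o in [("jar",np.r_[JAR,.06],down(s*cy)),("jarup",np.r_[JAR,.25],down(s*cy)),("tray",np.r_[TRAY[:2],.06],down(s*cy)),
   ("knob0",knob(0),tilt(.785,s)),("knob0far",knob(0)-.1*tdir(.785),tilt(.785,s)),("knob.75",knob(.75),tilt(.785,s)),("knob.75back",knob(.75)-.1*tdir(.785),tilt(.785,s)),
   ("cuv",np.r_[CUV,.051],down(s*sy)),("cuv up",np.r_[CUV,.25],down(s*sy)),("mouth",binp(.75,30,80),tilt(.75,s)),("mouthup",binp(.75,30,190),tilt(.75,s))]:
    print(n,p,manip.solve_ik(p,o))
E
```

```text
[[-0.0006  0.4446 -0.8957]
 [ 0.0013 -0.8957 -0.4446]
 [-1.     -0.0014 -0.    ]]
1
jar [0.504 0.103 0.06 ] None
jarup [0.504 0.103 0.25 ] None
tray [ 0.5157 -0.0911  0.06  ] None
knob0 [0.4926 0.1794 0.122 ] [-0.0794  0.6023  1.9166  0.8638  1.0976  2.249 ]
knob0far [0.5076 0.1103 0.1927] [-0.1999  0.5058  1.8478  0.7452  1.2685  2.3187]
knob.75 [0.5041 0.1265 0.0755] [-0.1726  0.7013  1.879   0.8277  1.0958  2.1585]
knob.75back [0.519  0.0574 0.1462] [-0.2847  0.6054  1.8094  0.7101  1.2616  2.2305]
cuv [ 0.4715 -0.3198  0.051 ] [-0.6169  0.6001  1.8451 -0.      0.6964 -1.7991]
cuv up [ 0.4715 -0.3198  0.25  ] [-0.6169  0.3171  1.7347  0.      1.0898 -1.7991]
mouth [0.4927 0.1789 0.109 ] [-0.0667  0.6109  1.9212  0.8519  1.0563  2.2549]
mouthup [0.5086 0.1056 0.1895] [-0.1954  0.498   1.8486  0.7209  1.246   2.334 ]
-1
jar [0.504 0.103 0.06 ] [ 0.1785  0.5296  1.9665 -0.      0.6455 -0.0347]
jarup [0.504 0.103 0.25 ] [ 0.1785  0.2332  1.8515  0.      1.0569 -0.0347]
tray [ 0.5157 -0.0911  0.06  ] [-0.1976  0.5387  1.9462 -0.      0.6567 -0.4108]
knob0 [0.4926 0.1794 0.122 ] [-0.0794  0.6023  1.9166  0.8638  1.0976 -0.8926]
knob0far [0.5076 0.1103 0.1927] [-0.1999  0.5058  1.8478  0.7452  1.2685 -0.8229]
knob.75 [0.5041 0.1265 0.0755] [-0.1726  0.7013  1.879   0.8277  1.0958 -0.9831]
knob.75back [0.519  0.0574 0.1462] [-0.2847  0.6054  1.8094  0.7101  1.2616 -0.9111]
cuv [ 0.4715 -0.3198  0.051 ] [-0.6169  0.6001  1.8451  0.      0.6964  1.3425]
cuv up [ 0.4715 -0.3198  0.25  ] [-0.6169  0.3171  1.7347  0.      1.0898  1.3425]
mouth [0.4927 0.1789 0.109 ] [-0.0667  0.6109  1.9212  0.8519  1.0563 -0.8866]
mouthup [0.5086 0.1056 0.1895] [-0.1954  0.498   1.8486  0.7209  1.246  -0.8076]
```

Run:
```python
from h import *
from rig import manip
import cv2
o=down(-cy)
manip.move_to(np.r_[JAR,.17],o)
manip.servo_line(np.r_[JAR,.058],o,rate=.15)
print(manip.get_time(),manip.get_contact_force())
manip.command_gripper(.03,f_grip=30)
print(manip.get_time(),manip.get_width(),manip.get_contact_force(),manip.get_position())
manip.servo_line(np.r_[JAR,.12],o,rate=.2)
print(manip.get_time(),manip.get_width(),manip.get_contact_force())
c=manip.camera("scene");cv2.imwrite("pics/s1.png",c["image"][:,:,::-1])
```

```text
3.4917 [ 0.2705  0.0174 -0.3721]
3.9917 0.04031459758429372 [-1.4671 -0.3906  6.6324] [0.5046 0.1031 0.0589]
4.45 0.040010821650972084 [-0.2186 -0.0926 -1.6077]
```

View pics/s1.png

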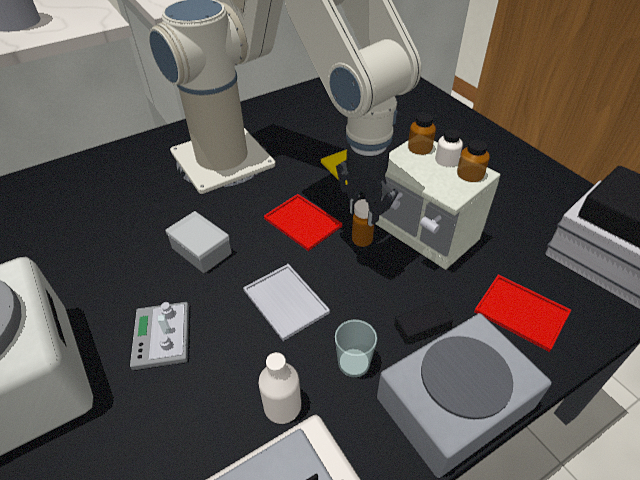

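Run:
```python
from h import *
from rig import manip
import cv2
o=down(-cy); t=TRAY[:2]
manip.move_to(np.r_[t,.12],o)
manip.servo_line(np.r_[t,.072],o,rate=.2)
manip.servo_line(np.r_[t,.0625],o,rate=.04)
print(manip.get_time(),manip.get_contact_force(),manip.get_position(),manip.get_width())
manip.command_gripper(.075)
manip.servo_line(np.r_[t,.19],o,rate=.25)
print(manip.get_time())
a=tdir(.785)
manip.move_to(tcp(knob(0),a)-.09*a,tilt(.785,-1))
c=manip.camera("scene");cv2.imwrite("pics/s2.png",c["image"][:,:,::-1])
c=manip.camera("top");cv2.imwrite("pics/t2.png",c["image"][:,:,::-1])
print(manip.get_time(),manip.get_width())
```

```text
6.075 [0.5123 1.1136 1.0855] [ 0.5165 -0.0911  0.0631] 0.04017393035112978
7.1667
8.0583 0.07482878796412565
```

View pics/s2.png

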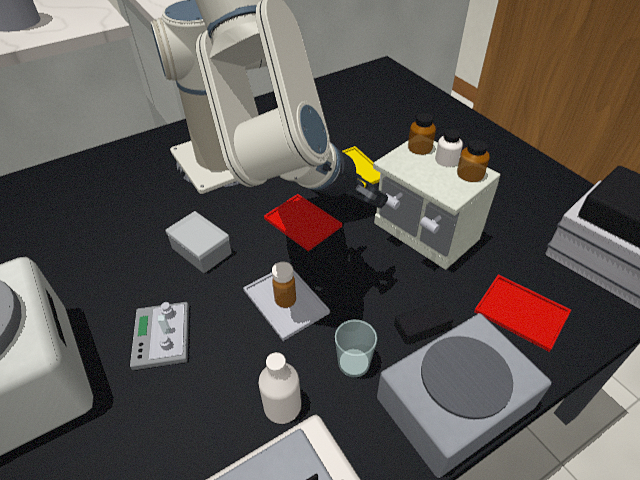

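View pics/t2.png

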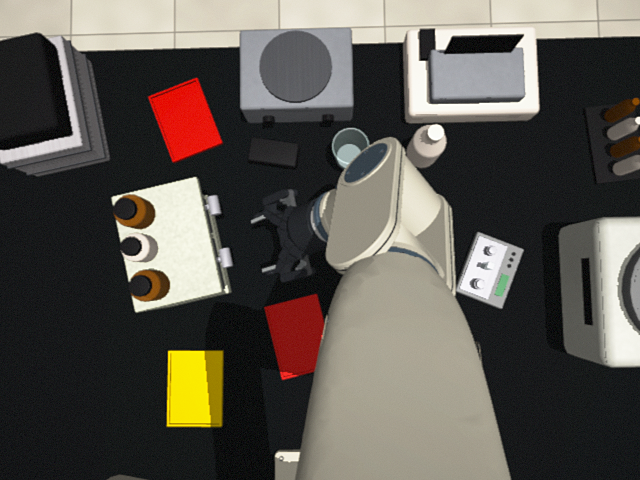

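Run:
```python
from h import *
from rig import manip
import cv2
a=tdir(.785);o=tilt(.785,-1)
manip.servo_line(tcp(knob(0),a),o,rate=.12)
print(manip.get_time(),manip.get_contact_force())
manip.command_gripper(.02,f_grip=35)
print(manip.get_time(),manip.get_width(),manip.get_contact_force(),manip.get_position()-tcp(knob(0),a))
c=manip.camera("scene");cv2.imwrite("pics/s3.png",cv2.resize(c["image"][100:280,280:520,::-1],None,fx=3,fy=3))
```

```text
8.9583 [-0.0574  0.5045 -0.2399]
9.5167 0.02848171448370962 [-0.352  -5.2964  5.3033] [ 0.0004 -0.0005  0.0005]
```

View pics/s3.png

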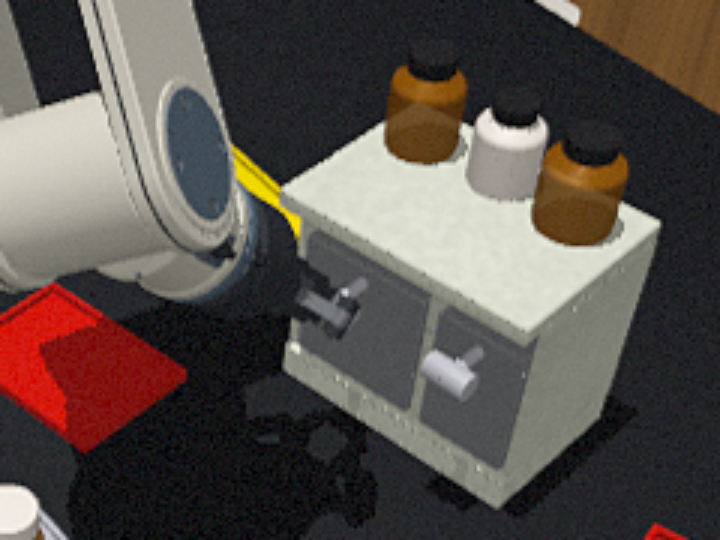

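Run:
```python
from h import *
from rig import manip
import cv2
a=tdir(.785);o=tilt(.785,-1)
for th in (.1,.2,.35,.5,.62,.72,.76,.78):
    manip.servo_line(tcp(knob(th),a),o,rate=.07)
    f=manip.get_contact_force(); print(th,f,manip.get_position()-tcp(knob(th),a),manip.get_width())
    if th>.7 and np.linalg.norm(f)>15: break
print(manip.get_time())
c=manip.camera("scene");cv2.imwrite("pics/s4.png",cv2.resize(c["image"][100:280,280:520,::-1],None,fx=3,fy=3))
```

```text
0.1 [-0.5054  0.3246  0.7337] [ 0.0002 -0.0001 -0.0001] 0.01995429599575418
0.2 [-0.967   0.3313  0.2363] [ 0.0001 -0.0002 -0.0003] 0.01996088432339373
0.35 [-0.1983 -0.5458  0.6842] [ 0.     -0.0004 -0.0004] 0.01963338858168616
0.5 [-0.378   0.0047  0.137 ] [-0.     -0.0003 -0.0004] 0.020059555258466016
0.62 [-0.3923 -0.3836  0.6163] [-0.0001 -0.0002 -0.0004] 0.02028241092092363
0.72 [ 0.0478 -0.2395  0.0975] [-0.0001 -0.0001 -0.0004] 0.019803106258271586
0.76 [-0.5915  0.1934  0.7893] [-0.0001 -0.     -0.0001] 0.020242819483899936
0.78 [-0.1665  0.2498 -0.1418] [ 0. -0. -0.] 0.020021230874341007
11.975
```

View pics/s4.png

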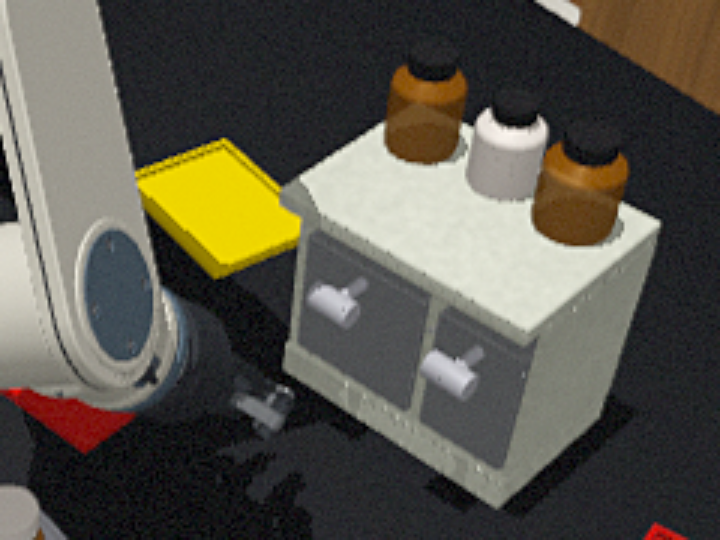

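Run:
```python
from h import *
from rig import manip
import cv2
a=tdir(.785);o=tilt(.785,-1)
p=manip.get_position()
manip.servo_line(p-.07*a,o,rate=.3)
manip.command_gripper(.075)
manip.servo_line(tcp(knob(0),a)-.05*a,o,rate=.3)
g=tcp(knob(0),a)+.005*a
manip.servo_line(g,o,rate=.12)
print(manip.get_time(),manip.get_contact_force())
manip.command_gripper(.02,f_grip=70)
print(manip.get_time(),manip.get_width(),manip.get_contact_force(),manip.get_position()-g)
c=manip.camera("scene");cv2.imwrite("pics/s5.png",cv2.resize(c["image"][150:250,340:470,::-1],None,fx=6,fy=6,interpolation=cv2.INTER_CUBIC))
c=manip.camera("top");cv2.imwrite("pics/t5.png",cv2.resize(c["image"][180:310,180:350,::-1],None,fx=4,fy=4,interpolation=cv2.INTER_CUBIC))
```

```text
13.9917 [-0.7668 -0.9841 -0.2695]
14.4833 0.030845396341329583 [-0.7863 -6.1977  5.4378] [ 0.0004 -0.0007  0.0007]
```

View pics/s5.png

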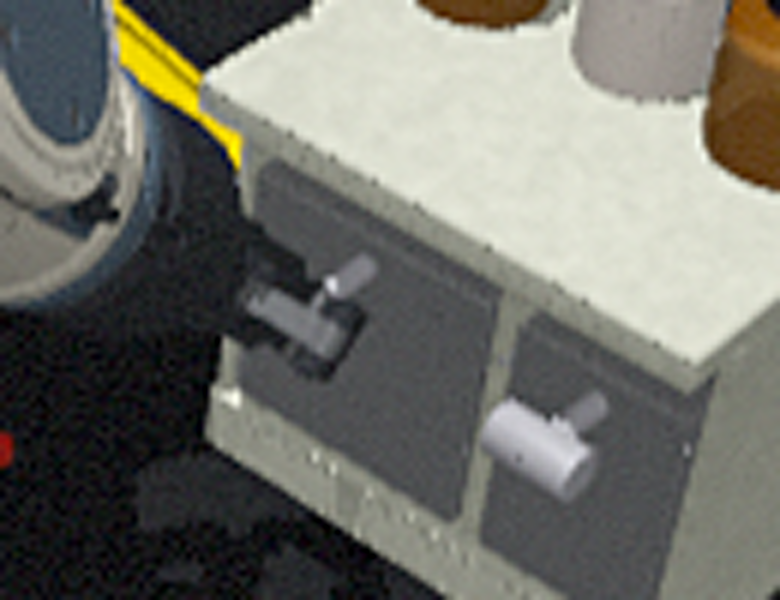

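View pics/t5.png

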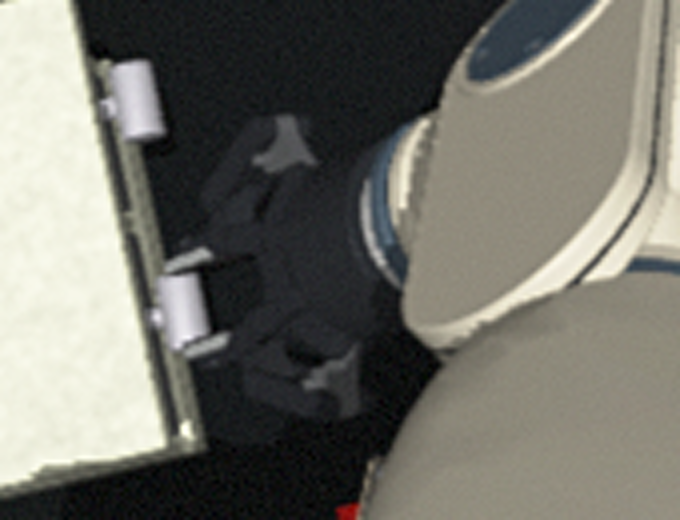

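Run:
```python
from h import *
from rig import manip
import cv2
a=tdir(.785);o=tilt(.785,-1)
for th in (.02,.05,.1,.15):
    manip.servo_line(tcp(knob(th),a)+.005*a,o,rate=.04)
    w=manip.get_width()
    print(th,w,manip.get_contact_force(),manip.get_torque())
    if w<.027: break
print(manip.get_time())
c=manip.camera("scene");cv2.imwrite("pics/s6.png",cv2.resize(c["image"][150:250,340:470,::-1],None,fx=6,fy=6,interpolation=cv2.INTER_CUBIC))
```

```text
0.02 0.030832534355986606 [-1.1889 -0.3822  8.0465] [0.4287 0.2796 0.14  ]
0.05 0.03079807931922128 [-0.7261 -1.5224  6.0638] [0.3637 0.305  0.1791]
0.1 0.030684959060387127 [-1.7405 -2.9326  5.7304] [0.2116 0.258  0.236 ]
0.15 0.030365156560353636 [-1.0814 -0.1112  6.0294] [0.4933 0.2281 0.1343]
15.6333
```

View pics/s6.png

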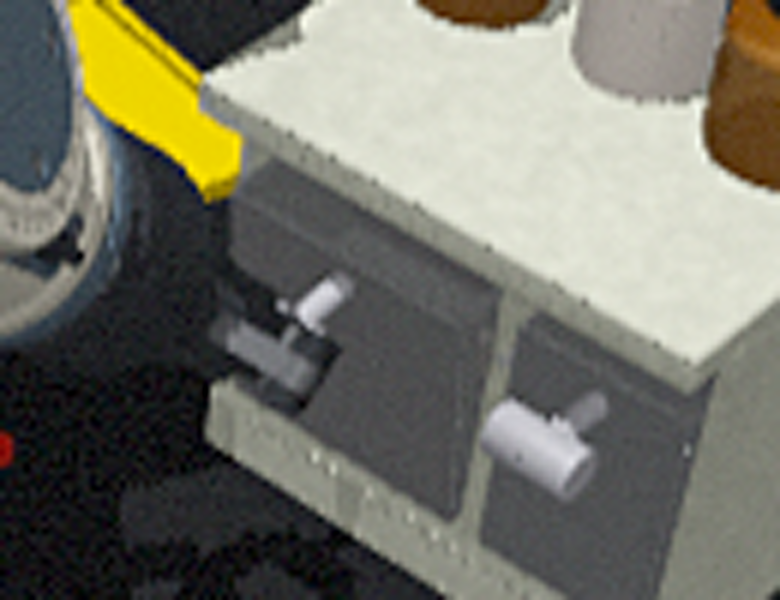

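Run:
```python
from h import *
from rig import manip
import cv2
a=tdir(.785);o=tilt(.785,-1)
for th in (.25,.35,.45,.55,.65,.72,.75,.765,.78):
    manip.servo_line(tcp(knob(th),a)+.005*a,o,rate=.06)
    w=manip.get_width();f=manip.get_contact_force()
    print(th,w,f,manip.get_position()-tcp(knob(th),a)-.005*a)
    if w<.027: break
    if th>.72 and np.linalg.norm(f)>20: break
print(manip.get_time())
c=manip.camera("scene");cv2.imwrite("pics/s7.png",cv2.resize(c["image"][150:250,340:470,::-1],None,fx=6,fy=6,interpolation=cv2.INTER_CUBIC))
```

```text
0.25 0.030874525479156676 [-0.1843  0.0671  6.1791] [0.0002 0.0001 0.0006]
0.35 0.03061174721882573 [ 2.0518  3.556  -0.8143] [ 0.0001  0.0001 -0.0001]
0.45 0.030277783799073574 [-1.439  -7.5323  9.4886] [ 0.0006 -0.0009  0.0008]
0.55 0.030154051976552226 [ -2.5146 -11.9235  11.8331] [ 0.0008 -0.0014  0.0011]
0.65 0.029859398964856856 [ -3.0615 -17.1983  15.5689] [ 0.001  -0.0022  0.0011]
0.72 0.02971286968900911 [ -3.243  -22.2602  16.8348] [ 0.0012 -0.0028  0.001 ]
0.75 0.029923757884541824 [ -3.7191 -24.1538  15.8323] [ 0.0013 -0.003   0.0011]
17.7417
```

View pics/s7.png

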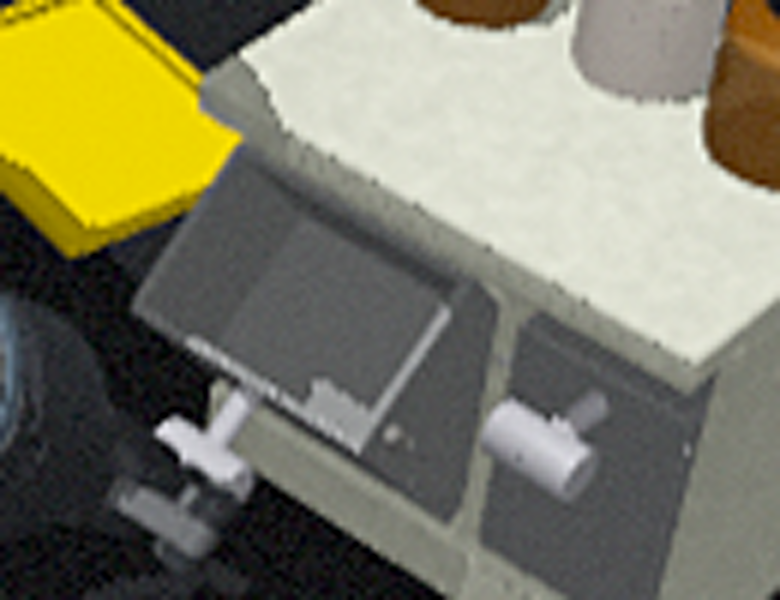

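Run:
```python
from h import *
from rig import manip
import cv2
for th in (.55,.65,.7,.75,.8):
    print(th,[proj("scene",binp(th,x,z,y))[0] for x,z,y in((0,105,-52),(0,105,52),(70,105,-52),(-32,92,0))])
c=manip.camera("top");cv2.imwrite("pics/t7.png",cv2.resize(c["image"][180:310,180:350,::-1],None,fx=4,fy=4,interpolation=cv2.INTER_CUBIC))
c=manip.camera("scene");im=c["image"][180:260,340:420,::-1].astype(float)*2;cv2.imwrite("pics/s8.png",cv2.resize(im.clip(0,255).astype('uint8'),None,fx=7,fy=7,interpolation=cv2.INTER_CUBIC))
print(manip.get_contact_force())
```

```text
0.55 [array([402.4596, 219.2759]), array([363.9329, 195.1654]), array([423.5443, 191.516 ]), array([375.0965, 221.59  ])]
0.65 [array([399.3607, 223.5352]), array([361.0004, 199.2128]), array([419.6128, 194.4736]), array([372.9814, 225.6737])]
0.7 [array([397.8701, 225.721 ]), array([359.6028, 201.298 ]), array([417.6039, 196.1428]), array([372.0186, 227.7066])]
0.75 [array([396.4252, 227.935 ]), array([358.2569, 203.4155]), array([415.5746, 197.9332]), array([371.1225, 229.7252])]
0.8 [array([395.0304, 230.1699]), array([356.9668, 205.5583]), array([413.5316, 199.8397]), array([370.2954, 231.7235])]
[ -3.6149 -24.6006  16.1903]
```

View pics/t7.png

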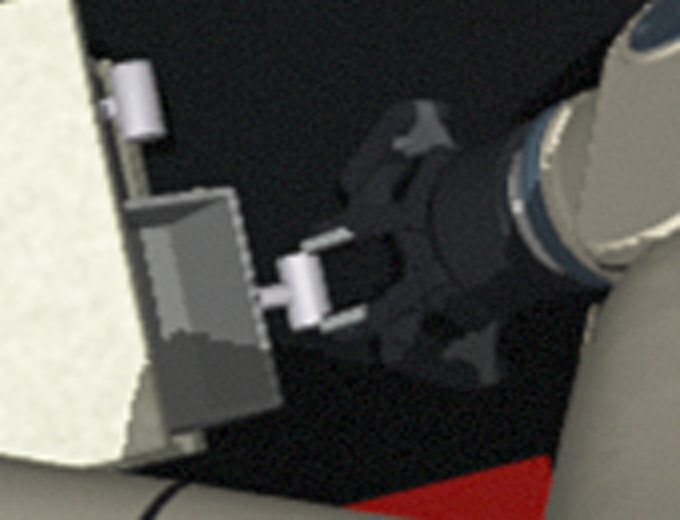

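View pics/s8.png

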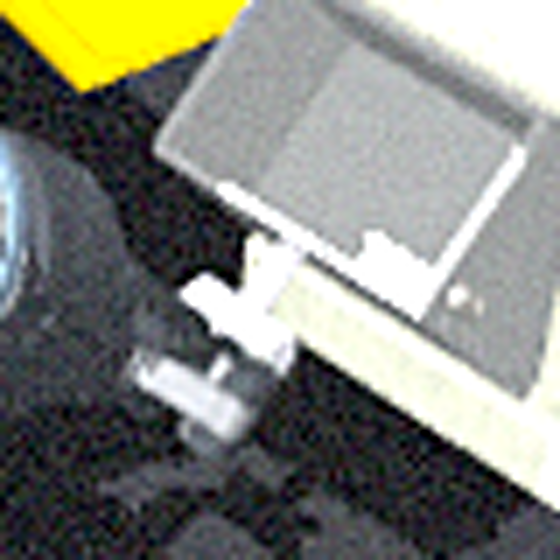

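Run:
```python
from h import *
from rig import manip
import cv2
a=tdir(.785);o=tilt(.785,-1)
p=manip.get_position()
tan=lambda th:(knob(th+.01)-knob(th-.01))/np.linalg.norm(knob(th+.01)-knob(th-.01))
rad=(knob(.7)-binp(.7,0,0));rad/=np.linalg.norm(rad)
q=p+.002*rad
for k in (.003,.006,.009,.012):
    manip.servo_line(q+k*tan(.7),o,rate=.05)
    f=manip.get_contact_force();d=manip.get_position()-p
    print(k,manip.get_width(),"tan",f@tan(.7),"rad",f@rad,d@tan(.7),d@rad)
    if f@tan(.7)<-25: break
print(manip.get_time())
c=manip.camera("scene");cv2.imwrite("pics/s9.png",cv2.resize(c["image"][180:260,340:420,::-1],None,fx=7,fy=7,interpolation=cv2.INTER_CUBIC))
```

```text
0.003 0.02856905200524325 tan -3.174590034663212 rad -9.235108002845845 0.0023786801359911396 0.0009898809668196606
0.006 0.028437588517093527 tan -3.0855808459594893 rad -8.380277522716032 0.005537302942386808 0.0009881656231902102
0.009 0.028636125308536663 tan -5.034206082966378 rad -8.361050703604125 0.007847895057288166 0.0009025292695029898
0.012 0.028324708725453892 tan -18.495415655504758 rad -5.828947288470707 0.008248537546032938 0.0007190624728190512
18.925
```

View pics/s9.png

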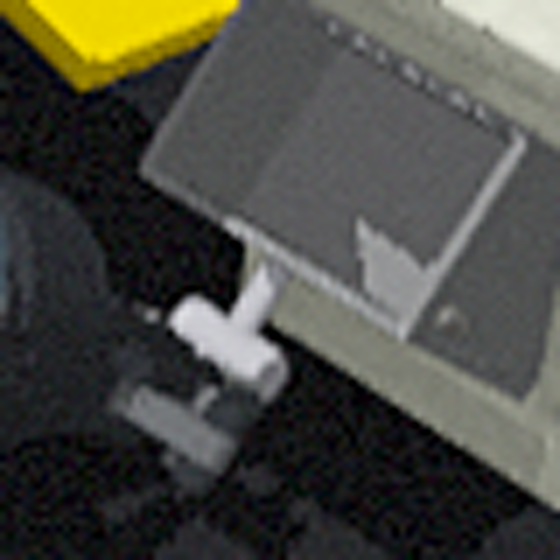

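Run:
```python
from h import *
from rig import manip
import cv2
a=tdir(.785);o=tilt(.785,-1)
p=manip.get_position()
manip.command_gripper(.06)
manip.servo_line(p-.1*a,o,rate=.25)
oc=down(sy)
manip.move_to(np.r_[CUV,.15],oc)
print(manip.get_time())
c=manip.camera("scene");cv2.imwrite("pics/s10.png",c["image"][:,:,::-1])
c=manip.camera("top");cv2.imwrite("pics/t10.png",c["image"][:,:,::-1])
```

```text
21.2833
```

View pics/s10.png

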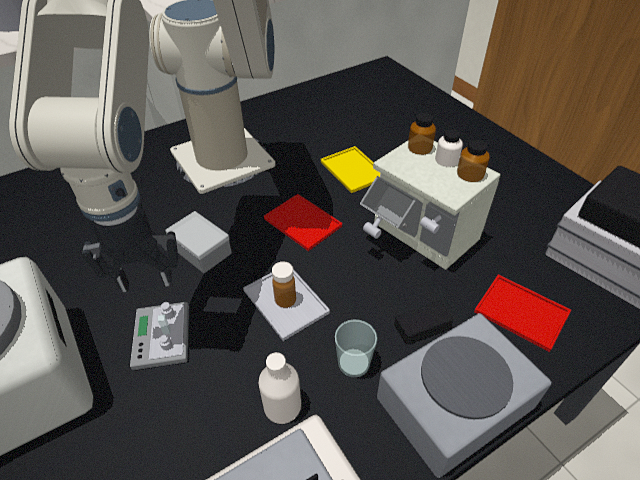

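View pics/t10.png

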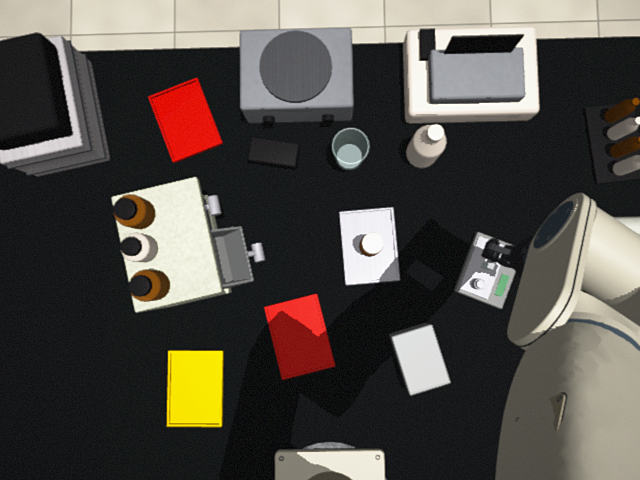

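Run:
```python
from h import *
from rig import manip
import cv2
oc=down(sy)
manip.servo_line(np.r_[CUV,.052],oc,rate=.12)
print(manip.get_contact_force())
manip.command_gripper(.0,f_grip=20)
print(manip.get_width(),manip.get_contact_force(),manip.get_position())
manip.servo_line(np.r_[CUV,.14],oc,rate=.15)
print(manip.get_time(),manip.get_width())
c=manip.camera("scene");cv2.imwrite("pics/s11.png",cv2.resize(c["image"][210:370,60:240,::-1],None,fx=4,fy=4,interpolation=cv2.INTER_CUBIC))
```

```text
[ 0.6587  0.1351 -0.3128]
0.011636056042786391 [-0.2591  0.9163  4.5491] [ 0.4718 -0.32    0.0525]
23.575 0.011527992585164779
```

View pics/s11.png

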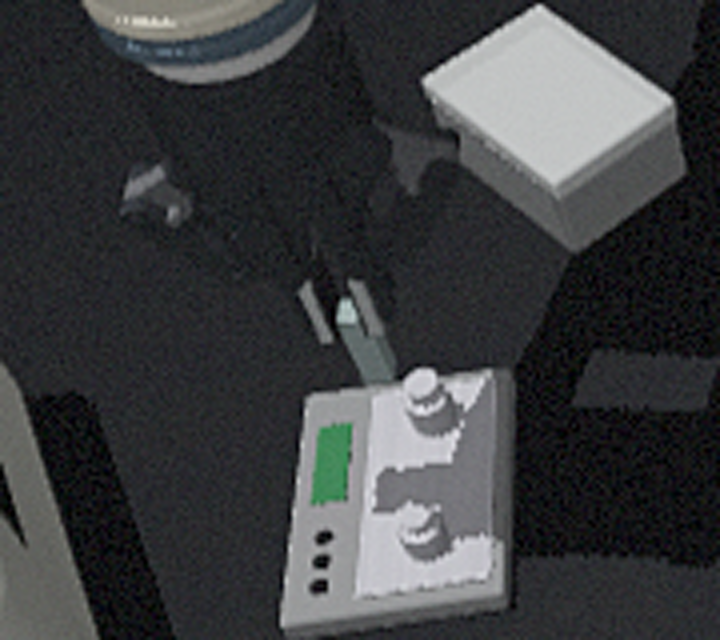

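Run:
```python
from h import *
from rig import manip
import cv2
t=.78;a=tdir(t);o=tilt(t,-1)
manip.servo_line(np.r_[CUV,.20],down(sy),rate=.3)
P=lambda z:tcp(binp(.75,27,z),a)
manip.move_to(P(185),o)
print(manip.get_time(),manip.get_width())
manip.servo_line(P(140),o,rate=.15)
c=manip.camera("scene");cv2.imwrite("pics/s12.png",cv2.resize(c["image"][110:270,310:510,::-1],None,fx=4,fy=4,interpolation=cv2.INTER_CUBIC))
c=manip.camera("top");cv2.imwrite("pics/t12.png",cv2.resize(c["image"][170:310,180:350,::-1],None,fx=4,fy=4,interpolation=cv2.INTER_CUBIC))
print(manip.get_time(),manip.get_width(),manip.get_contact_force())
```

```text
25.5 0.011534774594947545
26.05 0.011756248926812842 [-0.8461 -0.2272  0.9237]
```

View pics/s12.png

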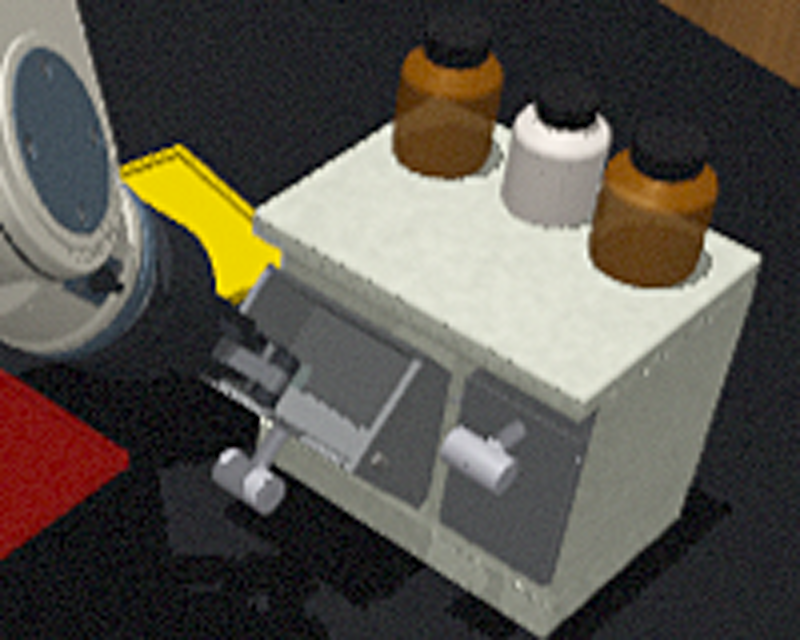

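View pics/t12.png

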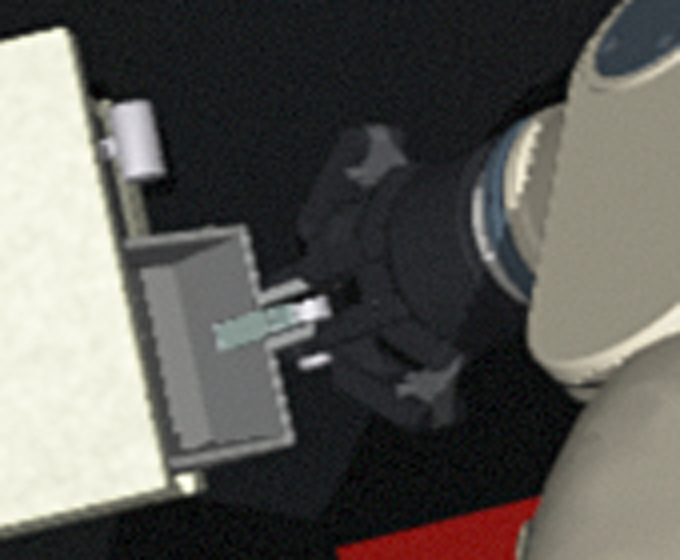

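Run:
```python
from h import *
from rig import manip
import cv2
t=.78;a=tdir(t);o=tilt(t,-1)
P=lambda z:tcp(binp(.75,27,z),a)
for z in (120,100,88,77):
    manip.servo_line(P(z),o,rate=.12)
    f=manip.get_contact_force();print(z,f,manip.get_width())
    if np.linalg.norm(f)>8: break
c=manip.camera("top");cv2.imwrite("pics/t13.png",cv2.resize(c["image"][170:310,180:350,::-1],None,fx=4,fy=4,interpolation=cv2.INTER_CUBIC))
c=manip.camera("scene");cv2.imwrite("pics/s13.png",cv2.resize(c["image"][110:270,310:510,::-1],None,fx=4,fy=4,interpolation=cv2.INTER_CUBIC))
print(manip.get_time())
```

```text
120 [-0.4859 -0.1715 -1.3065] 0.011963625790301191
100 [ 0.1162 -0.3693  0.9192] 0.011719276785333813
88 [-0.6624  0.7429 -0.7387] 0.011682499035717286
77 [ 0.0637 -0.4233  0.7877] 0.011346774154354741
27.2833
```

View pics/t13.png

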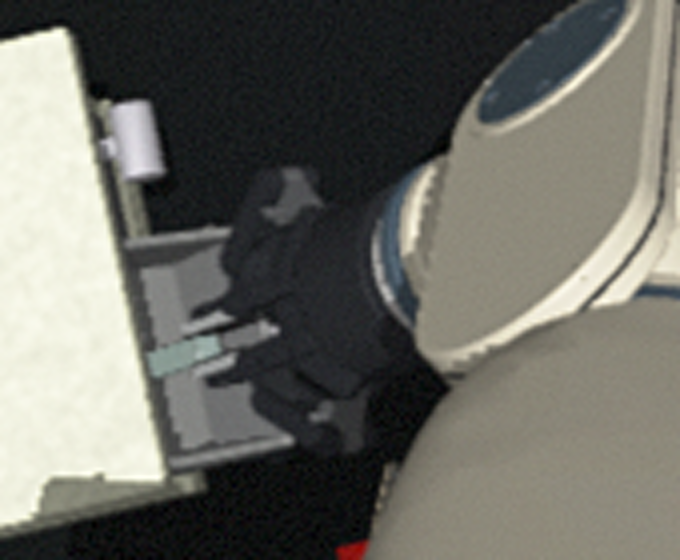

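View pics/s13.png

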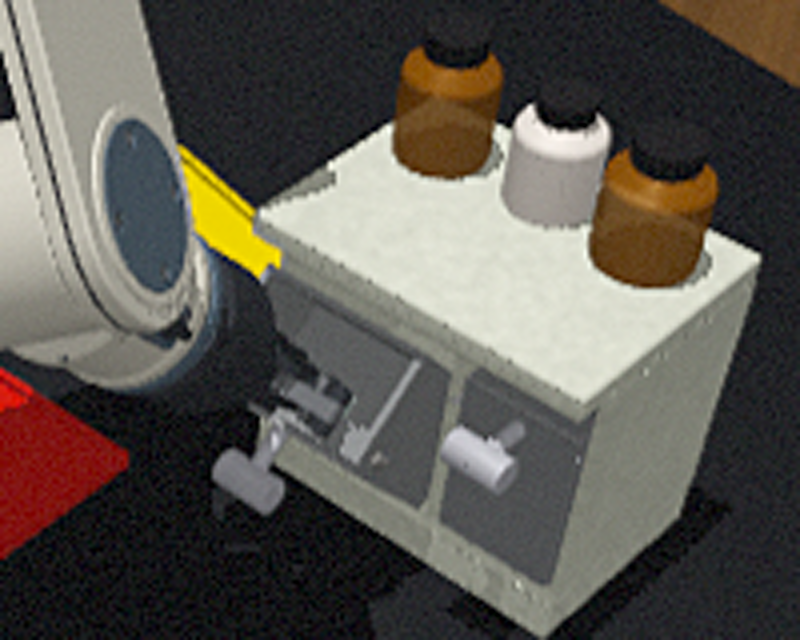

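Run:
```python
from h import *
from rig import manip
import cv2
t=.78;a=tdir(t);o=tilt(t,-1)
P=lambda z:tcp(binp(.75,27,z),a)
manip.command_gripper(.03)
print(manip.get_contact_force(),manip.get_width())
manip.hold(.2)
manip.servo_line(P(125),o,rate=.12)
manip.servo_line(P(190),o,rate=.25)
a2=tdir(.785);o2=tilt(.785,-1)
manip.command_gripper(.075)
manip.servo_line(tcp(knob(.75),a2)-.11*a2,o2,rate=.25)
c=manip.camera("top");cv2.imwrite("pics/t14.png",cv2.resize(c["image"][170:310,180:350,::-1],None,fx=4,fy=4,interpolation=cv2.INTER_CUBIC))
c=manip.camera("scene");cv2.imwrite("pics/s14.png",cv2.resize(c["image"][110:270,310:510,::-1],None,fx=4,fy=4,interpolation=cv2.INTER_CUBIC))
print(manip.get_time())
```

```text
[-0.459   0.0656  0.2161] 0.02976040898479259
29.7667
```

View pics/t14.png

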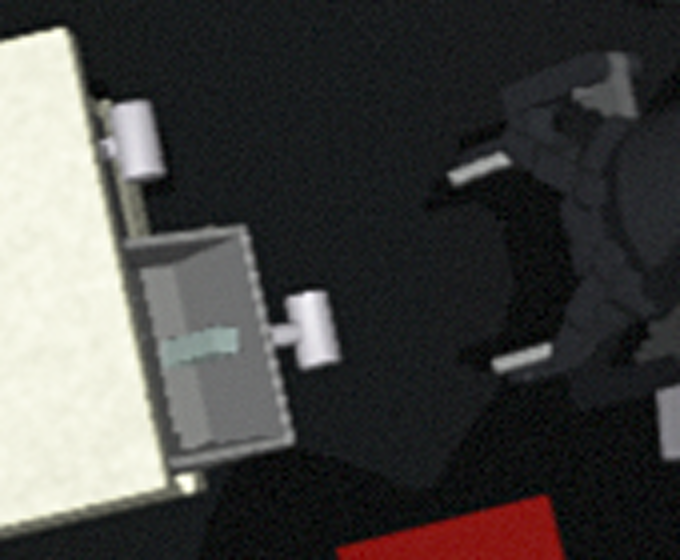

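View pics/s14.png

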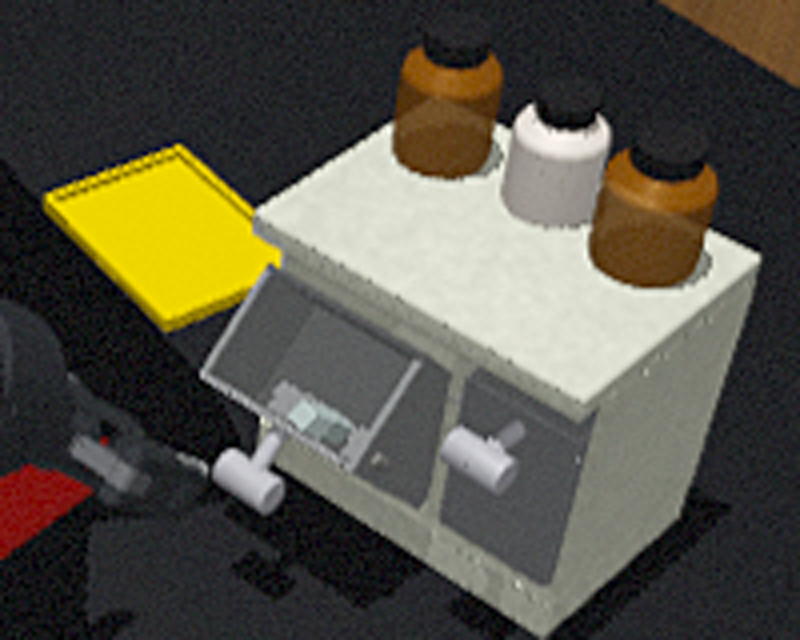

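Run:
```python
from h import *
from rig import manip
import cv2
print([(th,proj("top",knob(th))) for th in(.7,.75)])
a=tdir(.785);o=tilt(.785,-1)
K=lambda th:tcp(knob(th),a)+.005*a
manip.servo_line(K(.75),o,rate=.15)
print(manip.get_contact_force())
manip.command_gripper(.02,f_grip=45)
print(manip.get_width(),manip.get_contact_force(),manip.get_time())
for th in (.6,.45,.3,.2,.12):
    manip.servo_line(K(th),o,rate=.08)
    w=manip.get_width();print(th,w,manip.get_contact_force())
    if w<.027: break
print(manip.get_time())
c=manip.camera("top");cv2.imwrite("pics/t15.png",cv2.resize(c["image"][170:310,180:350,::-1],None,fx=4,fy=4,interpolation=cv2.INTER_CUBIC))
c=manip.camera("scene");cv2.imwrite("pics/s15.png",cv2.resize(c["image"][110:270,310:510,::-1],None,fx=4,fy=4,interpolation=cv2.INTER_CUBIC))
```

```text
[(0.7, array([[257.1214, 251.7761]])), (0.75, array([[258.6685, 251.6146]]))]
[ 0.6414 -0.227   1.3837]
0.032363552343715934 [ 0.2541 -5.6708  4.4788] 31.15
0.6 0.03220908608790261 [ 0.5861 -7.8475  2.8023]
0.45 0.031938737782629886 [ 0.0466 -6.7092  4.8584]
0.3 0.03220963502212756 [-0.6656 -7.1848  6.429 ]
0.2 0.03175728978235972 [-1.7201 -7.9273  8.7747]
0.12 0.031964052190623246 [-1.6966 -7.9251 11.3288]
32.675
```

View pics/s15.png

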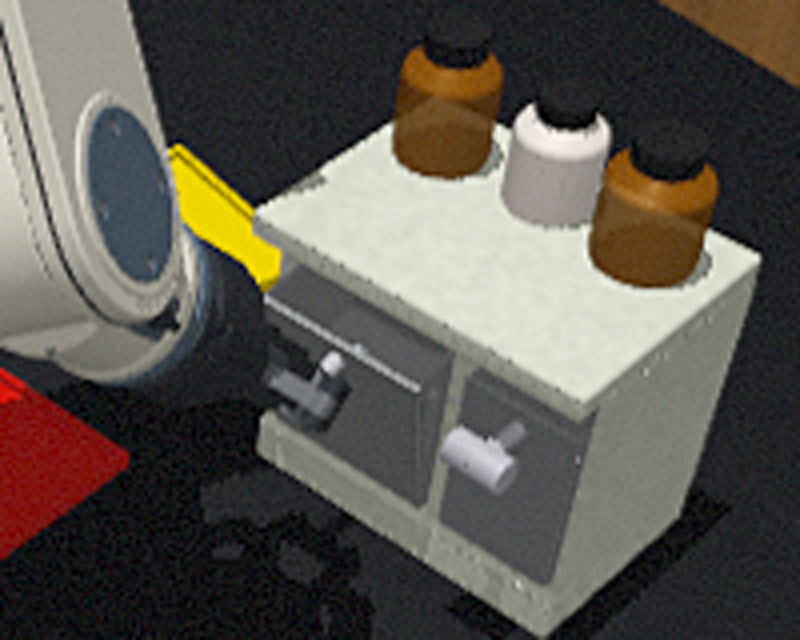

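View pics/t15.png

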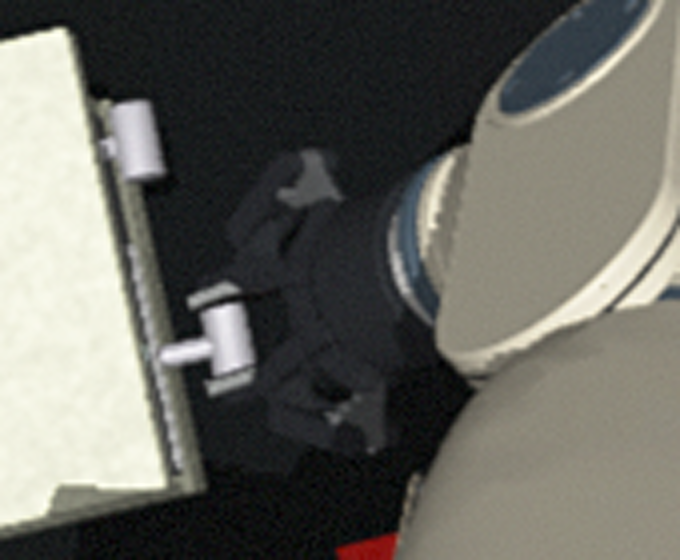

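Run:
```python
from h import *
from rig import manip
import cv2
a=tdir(.785);o=tilt(.785,-1)
K=lambda th:tcp(knob(th),a)+.005*a
for th in (.06,.02,-.01,-.03,-.05,-.07):
    manip.servo_line(K(th),o,rate=.05)
    f=manip.get_contact_force();d=manip.get_position()-K(th)
    print(th,manip.get_width(),"cabx",f@cx,"z",f[2],"dx",d@cx)
    if f@cx<-28: break
print(manip.get_time())
c=manip.camera("top");cv2.imwrite("pics/t16.png",cv2.resize(c["image"][170:310,180:350,::-1],None,fx=4,fy=4,interpolation=cv2.INTER_CUBIC))
c=manip.camera("scene");cv2.imwrite("pics/s16.png",cv2.resize(c["image"][110:270,310:510,::-1],None,fx=4,fy=4,interpolation=cv2.INTER_CUBIC))
```

```text
0.06 0.03186663044199563 cabx -8.612825940134579 z 12.603459335659473 dx -0.00041228597848021664
0.02 0.03192510535879631 cabx -7.437667041199123 z 13.90138375817122 dx -0.0003454911984831602
-0.01 0.032073735340831466 cabx -9.007563798694814 z 15.657448368276992 dx -0.0005367078669935393
-0.03 0.03209417298953187 cabx -9.523468642176008 z 16.422889372163382 dx -0.0005114324137416872
-0.05 0.03216639236445559 cabx -7.963926323071457 z 17.11151738148685 dx -0.0002835758741547821
-0.07 0.03218558593865434 cabx -8.029913879264406 z 17.970703821164363 dx -0.00022528137125128725
34.2917
```

View pics/s16.png

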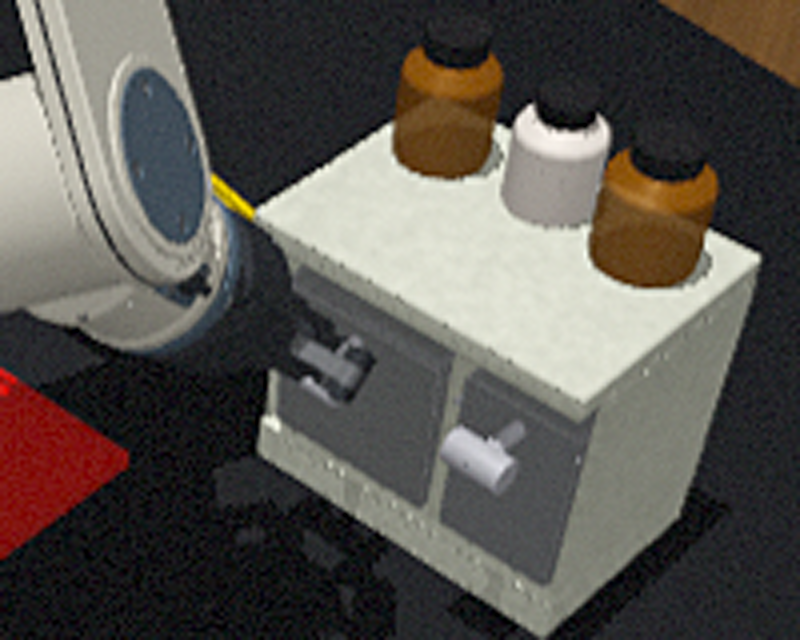

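View pics/t16.png

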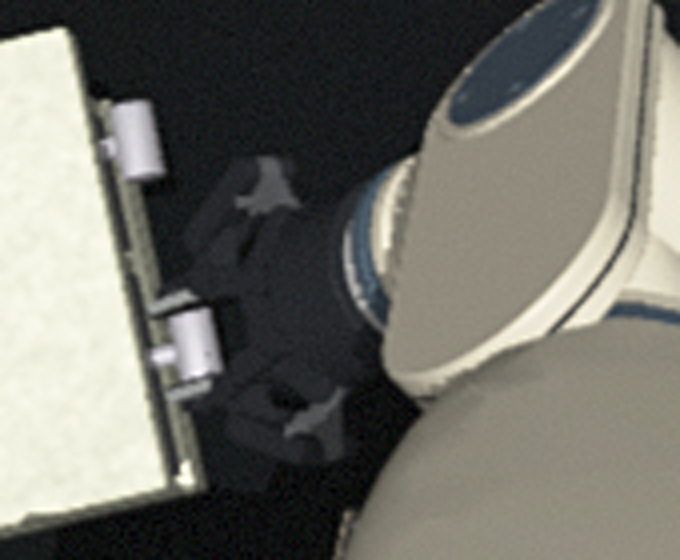

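Run:
```python
from h import *
from rig import manip
import cv2
a=tdir(.785);o=tilt(.785,-1)
p=manip.get_position()
manip.command_gripper(.075)
manip.servo_line(p-.10*a,o,rate=.2)
c=manip.camera("top");cv2.imwrite("pics/t17.png",cv2.resize(c["image"][170:310,180:350,::-1],None,fx=4,fy=4,interpolation=cv2.INTER_CUBIC))
c=manip.camera("scene");cv2.imwrite("pics/s17.png",cv2.resize(c["image"][110:270,310:510,::-1],None,fx=4,fy=4,interpolation=cv2.INTER_CUBIC))
print(manip.get_time())
```

```text
35.6417
```

View pics/s17.png

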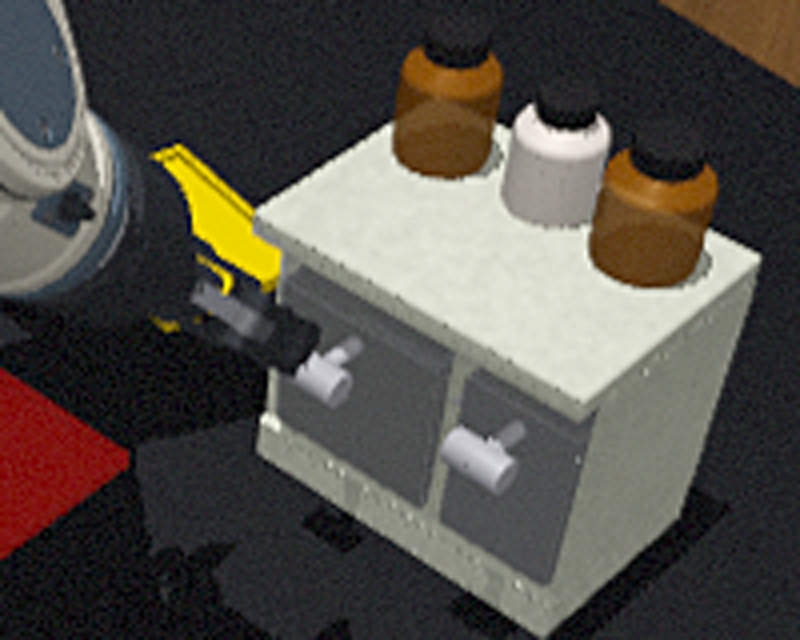

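View pics/t17.png

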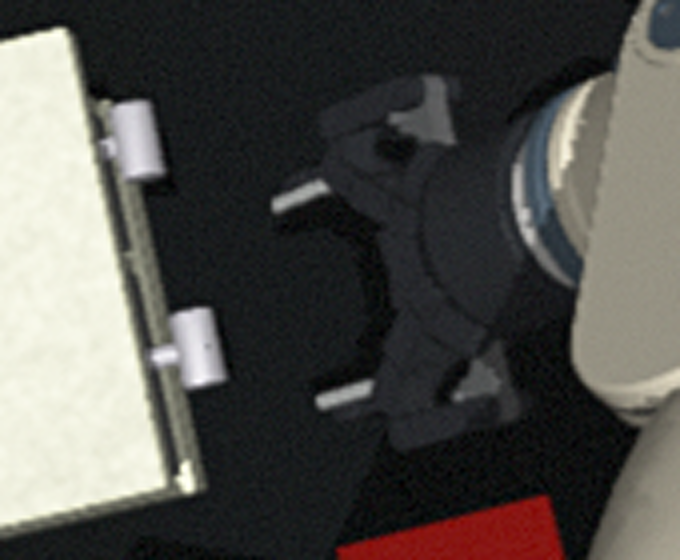

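Run:
```python
from h import *
from rig import manip
import cv2
a=tdir(.785);o=tilt(.785,-1)
manip.command_gripper(0,f_grip=30)
# tip target in cabinet mm -> TCP
S=lambda dx:cabp(-93+dx,41,122-3)-.022*a
manip.servo_line(S(-60),o,rate=.2)
for dx in (-35,-28,-24,-20,-18,-16,-14,-12,-10):
    manip.servo_line(S(dx),o,rate=.06)
    f=manip.get_contact_force();d=manip.get_position()-S(dx)
    print(dx,"cabx",f@cx,"z",f[2],"dx",d@cx)
    if f@cx<-18: break
print(manip.get_time())
c=manip.camera("top");cv2.imwrite("pics/t18.png",cv2.resize(c["image"][170:310,180:350,::-1],None,fx=4,fy=4,interpolation=cv2.INTER_CUBIC))
c=manip.camera("scene");cv2.imwrite("pics/s18.png",cv2.resize(c["image"][110:270,310:510,::-1],None,fx=4,fy=4,interpolation=cv2.INTER_CUBIC))
```

```text
-35 cabx 0.3484475820432797 z 0.2533971399650487 dx 0.00039850434963650453
-28 cabx -0.2650210334133376 z -0.46609153387130975 dx 0.00025645049712308307
-24 cabx -0.9061609936617011 z 0.4967008571059501 dx 0.0001414126003711589
-20 cabx 0.40457847831550864 z -0.0011005250498008603 dx 0.00022790065806689393
-18 cabx 0.3066103296014783 z -0.4763378736512031 dx 8.685973569963007e-05
-16 cabx -0.1323695891291099 z -0.15344943368033395 dx 8.985779841028007e-05
-14 cabx 0.4075943009704434 z -0.3217522255388663 dx 0.00010619604176373215
-12 cabx -0.16481043075319438 z -0.19493772974786477 dx 0.00012124529805324877
-10 cabx -0.5611104119025004 z -0.7332747754402497 dx 0.0001151158167118961
39.3833
```

View pics/s18.png

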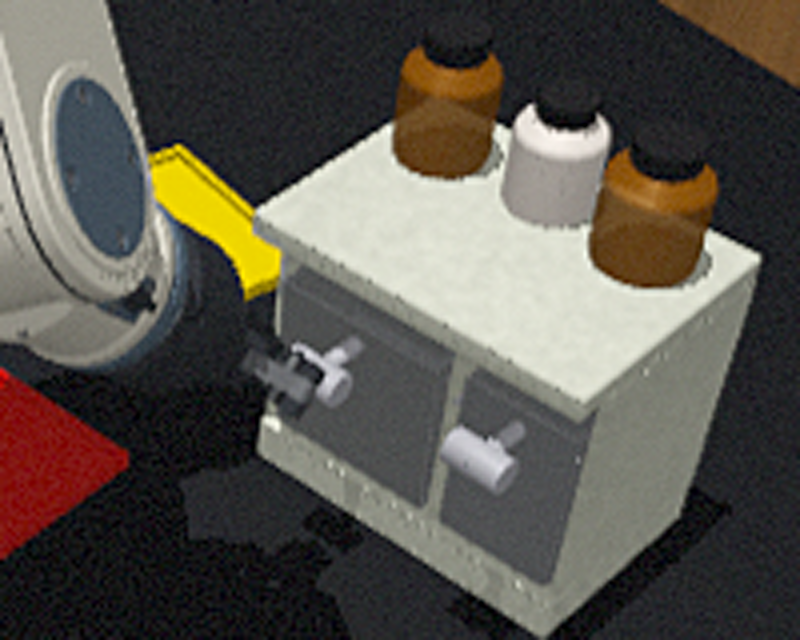

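View pics/t18.png

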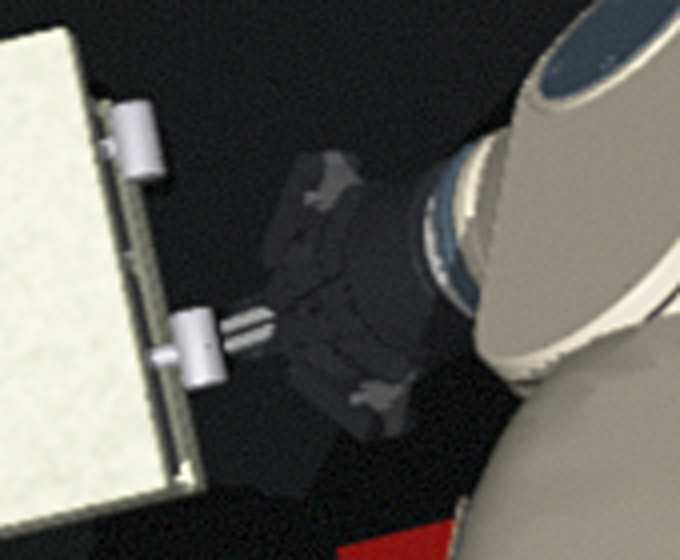

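Run:
```python
from h import *
from rig import manip
import cv2
a=tdir(.785);o=tilt(.785,-1)
S=lambda dx:cabp(-93+dx,41,122-3)-.022*a
for dx in (-7,-4,-1,2,4,6,8,10):
    manip.servo_line(S(dx),o,rate=.06)
    f=manip.get_contact_force();d=manip.get_position()-S(dx)
    print(dx,"cabx",f@cx,"z",f[2],"dx",d@cx)
    if f@cx<-16: break
print(manip.get_time())
c=manip.camera("top");cv2.imwrite("pics/t19.png",cv2.resize(c["image"][170:310,180:350,::-1],None,fx=4,fy=4,interpolation=cv2.INTER_CUBIC))
```

```text
-7 cabx 0.10204820226917803 z 0.34824770722607273 dx 0.00019872479807085387
-4 cabx 1.2109439589829643 z 0.7138879803340568 dx 0.0001996390621860331
-1 cabx -0.2894510962979366 z 1.1875897752107694 dx 0.00017383775907313032
2 cabx 0.20651055621108874 z 0.8584487170012157 dx 0.00015234977578323046
4 cabx 0.5455616304846814 z 0.08161484745541385 dx 9.418825249652605e-05
6 cabx -0.6546871035925949 z 0.10585527183933646 dx 7.736820417102768e-05
8 cabx -0.1465285479467944 z 0.16082661412002816 dx 0.0001247608879535305
10 cabx -0.4254330919291159 z 0.2630403342893468 dx 0.0001410312137019552
41.4833
```

View pics/t19.png

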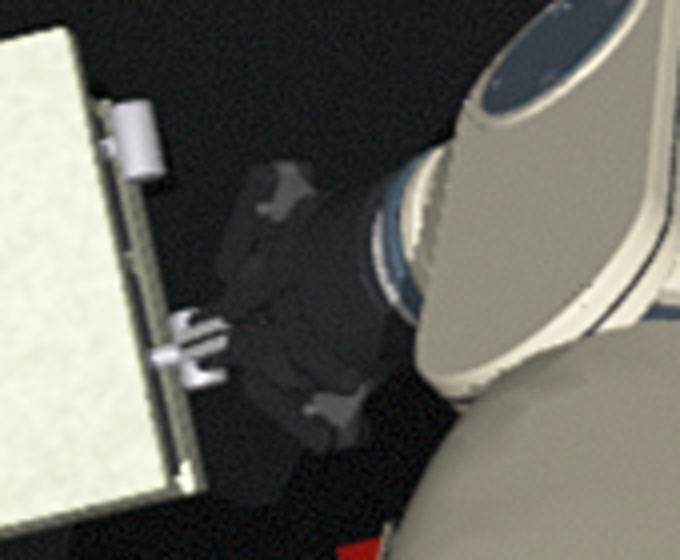

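Run:
```python
from h import *
from rig import manip
import cv2
a=tdir(.785);o=tilt(.785,-1)
manip.servo_line(cabp(-93-28,41,119)-.022*a,o,rate=.2)
S=lambda dx:cabp(-93+dx,41,101)-.022*a
manip.servo_line(S(-28),o,rate=.15)
for dx in (-20,-15,-12,-9,-6,-3,0,3):
    manip.servo_line(S(dx),o,rate=.06)
    f=manip.get_contact_force();d=manip.get_position()-S(dx)
    print(dx,"cabx",f@cx,"z",f[2],"dx",d@cx)
    if f@cx<-14: break
print(manip.get_time())
c=manip.camera("top");cv2.imwrite("pics/t20.png",cv2.resize(c["image"][170:310,180:350,::-1],None,fx=4,fy=4,interpolation=cv2.INTER_CUBIC))
c=manip.camera("scene");cv2.imwrite("pics/s20.png",cv2.resize(c["image"][110:270,310:510,::-1],None,fx=4,fy=4,interpolation=cv2.INTER_CUBIC))
```

```text
-20 cabx 0.671517135500048 z -0.1061434341594466 dx 0.0006649720533988998
-15 cabx 0.00023082372208955 z 0.9938249187556063 dx 0.0003193329590634736
-12 cabx -0.883800343968603 z 0.5093095361774492 dx 0.000145252917087781
-9 cabx -0.2996970893945259 z 0.16481869501130894 dx 0.00010928779454292357
-6 cabx -0.89781379206953 z 0.13350235336526356 dx 0.00016148536355222267
-3 cabx -0.15586503895439444 z -0.19397029095350526 dx 0.00017150238837329573
0 cabx -0.9789966654744751 z -0.8849524305922666 dx 0.00016800898289329145
3 cabx 0.2832116706663705 z -0.5597746916181159 dx 0.00018510584101867638
44.175
```

View pics/t20.png

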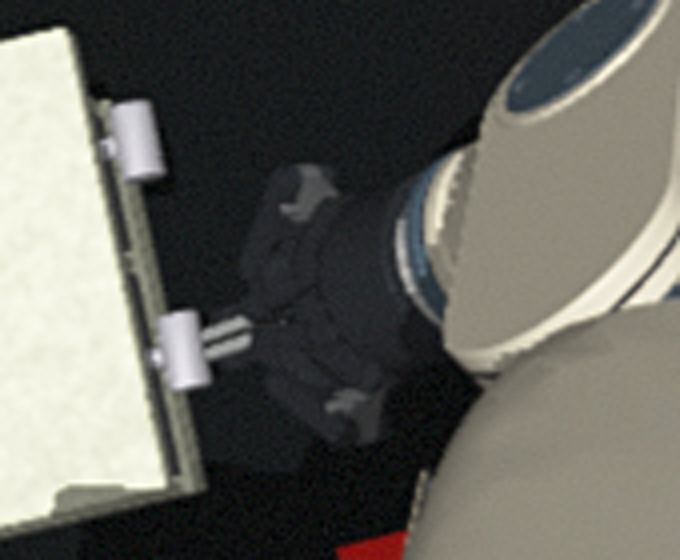

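View pics/s20.png

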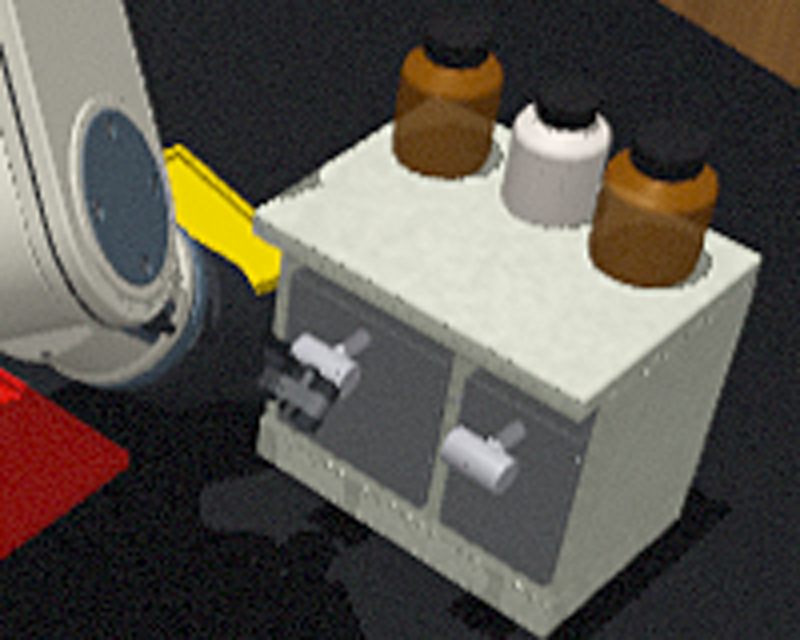

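Run:
```python
from h import *
from rig import manip
import cv2
a=tdir(.785);o=tilt(.785,-1)
p=manip.get_position()
manip.servo_line(p-.02*cx,o,rate=.15)
manip.servo_line(p-.02*cx-.1*a,o,rate=.25)
manip.set_joints([-1.129, 0.423, 1.63, -0, 1.089, -0.019])
manip.hold(.3)
for n in("top","scene"):
    c=manip.camera(n);im=c["image"][:,:,::-1];cv2.imwrite(f"pics/{n}21.png",im)
    d=cv2.absdiff(im.copy(),C[n]["image"][:,:,::-1].copy())
    m=(cv2.GaussianBlur(d,(3,3),0).max(2)>40).astype('uint8')
    k,l,s,ce=cv2.connectedComponentsWithStats(m)
    print(n,[list(map(int,x)) for x in s[1:] if x[4]>12])
print(manip.get_time())
```

```text
top [[352, 234, 27, 23, 264], [258, 240, 26, 24, 483], [476, 262, 14, 8, 75]]
scene [[352, 221, 22, 44, 783], [271, 261, 32, 48, 1073], [160, 319, 15, 15, 88]]
47.8917
```

View pics/scene21.png

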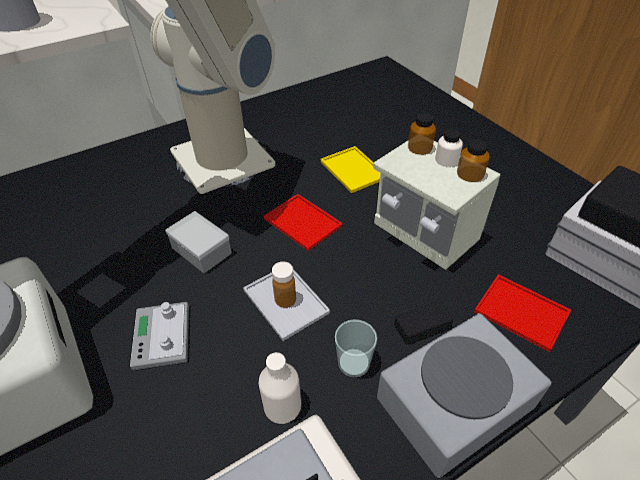

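View pics/top21.png

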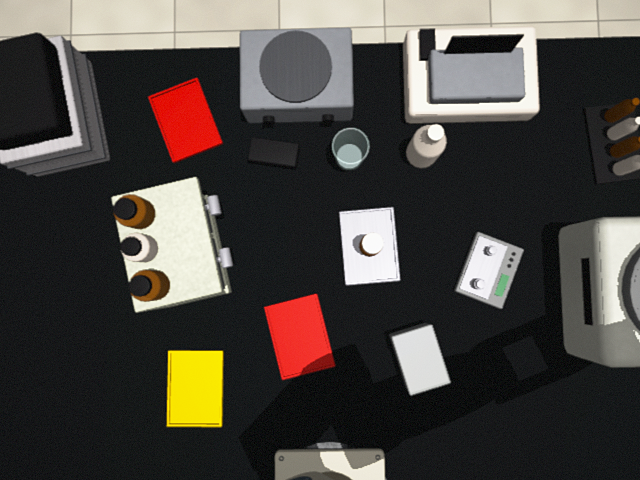

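The only differences from the first pictures are the jar's old and new spots and the missing cuvette. Both knobs match their shut positions, and the jar stands upright in the tray at about (285,285) in the scene picture.

```bash
python3 -c "
from rig import manip
manip.sign_off();print(manip.get_time())"
```

```text
the job is handed in; nothing more can be done
the job is handed in; nothing more can be done
```

I did the job in the order asked and handed it in at about 48 s of the 67 s allowed.

**What I did:**
- **Jar:** it stands upright in the steel tray, released.
- **Bin opened:** I tipped the wide bin out by its knob to its stop, where the resistance rose to about 18 N along the swing.
- **Cuvette:** I lowered it about 58 mm into the 65 mm pocket before letting go. Pictures showed it lying inside before I closed the bin.
- **Bin closed:** I pushed the wide bin shut by its knob until it snapped home.

**What went wrong on the way:**
- **First pull:** the fingers slipped off the knob and the bin stayed shut. I gripped it again 5 mm deeper and harder, and the second pull worked.
- **Closing:** with the knob gripped, the bin stopped just short of home, resting against the catch. I pushed it on with closed fingers; the first push passed over the knob and the second, lower one shut it.
- **Forces:** I read the wrist force only between moves. The highest reading was about 29 N, while opening the bin.

**Last checks:** compared with the first pictures, both cameras showed only the jar's move and the cuvette gone from the scale. Both knobs matched their shut positions, and the weights, bottle, beaker and adapter had not moved. The robot was back at its start pose, touching nothing. I judged the bin fully home from the pictures only, since its angle cannot be read. With the bin shut I could not see the cuvette again.

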